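# Slide out the firing plate and lay it on the firing block

## Robot

A 6-joint arm with a two-finger parallel gripper is mounted at the origin on the work surface. World frame = base frame: x ahead of the robot, y to its left, z up, the work surface at z = 0. Lengths are in m, angles in rad, forces in N, time in s.
With the tool pointing down it reaches from about 0.35 to 0.8 m from the base axis. Payload 7.3 kg.
Tool frame: the origin (TCP) lies between the finger pads; the fingertips stand 25 mm ahead of it and the grasp point (between the pads) lies 6 mm ahead of it (r.tip_extent is the distance from the TCP to the fingertips, in m); z points along the fingers, y is the direction in which the jaws open and shut (so a half turn about z gives the same grasp; the last joint's range is limited). The gripper opens to 85 mm and grips with 20 to 120 N. Pads are 22 mm wide; open, the fingers measure 114 mm over their backs; the gripper's body (76 mm by 85 mm) begins 54 mm behind the grasp point. The pads swing forward as they close: fully open they stand 13 mm farther back than shut.
Start: joints at [-1.43, 0.342, 1.524, -0, 1.275, -0.146], TCP at [0.149, -0.504, 0.256] pointing down, gripper open.
Joint ranges: [-2.53, 2.53], [-0.77, 2.02], [0.04, 2.7], [-1, 4.14], [0.28, 2.66], [-3.11, 3.11]. Speed limits (rad/s): [2.57, 2.57, 3.14, 3.14, 3.14, 3.14].

## Interface

Orientations are given as a unit quaternion [x, y, z, w].
In Python, from workcell import r, command_gripper, optics gives the robot as it stands. The module is installed in compiled form; this text tells all that it offers. Calls block until the motion is done:
- r.reach(position, orientation): joint-space move of the TCP to a pose.
- r.move_straight(position, orientation=None, speed=0.15, max_force=None): straight line of the TCP; orientation=None keeps the orientation; speed is the mean speed in m/s. With max_force (N) it stops when the force on the tool has changed by that much, and returns True; else False.
- r.movej(angles): joint-space move.
- command_gripper(opening, force=None): finger opening in m; force is the grip in N (None keeps the last); returns when the fingers have stopped.
- r.hold(seconds).
- r.solve_ik(position, orientation): joint angles nearest the present ones, or None.
- r.read_state(): the state.
- optics.get_image(name): name is "scene" or "top" or "wrist"; returns (picture, depth): 400x640x3 uint8, red, green, blue; 400x640 float32, m along the optical axis (not along the pixel's ray), 0 where there is no reading.
- optics.camera_model(name): a dict with "K" (3x3 intrinsics, pixels), "R" (3x3) and "t" (3): a world point X has camera coordinates R X + t; the wrist camera has in their place "tool_from_camera" (4x4, takes a point from camera to tool coordinates, whose origin is the TCP and whose axes are the flange's). Camera axes: x right, y down, z forward; pixel columns grow to the right and rows downward; lengths in m; the calibration is good to about 2 mm. A picture is of the moment at which its call begins: read the wrist's pose just before it. camera_model takes no time and is no camera call.
A pose or a line that the arm cannot do raises r.PlanningError and nothing moves.
- r.finish_job(): hands the job in, once; it reports no verdict.
The state is a dict: "time_s": time; "joint_positions": joint angles; "dq": joint speeds; "tau": joint torques, N m; "eef_pos": TCP position; "eef_rot": TCP orientation; "contact_force": force on the tool from outside, world axes, zero at the start; "torque": the same for the moment, N m; "grip_width": finger opening in m.
Only numpy, scipy, OpenCV 4.12 (cv2) and the standard library are available. Lean on these libraries where they do the work, as an engineer would, in place of code of your own. Each camera call takes 0.05 s, during which the arm holds its last target. There are 200 camera calls.

## Task

Slide the thin steel firing plate out from under the little shelf, towards the robot along its ledge, until its near end hangs well over the ledge's front edge (3 to 5 cm); then pinch that overhanging end, draw the plate clear of the shelf and lay it flat on the white firing block, lengthwise along the block and centred on it, and let go. Set it down rather than dropping it, never let it fall to the bench, and leave everything else standing where it is.

Things in the scene. Friction and masses are not known exactly. Their poses are not given: they have to be found in the camera images.
- plate: thin bright steel plate, 130 (its x) x 60 (its y) x 3 mm, about 0.18 kg, slides easily (friction about 0.2), blue stripe across its top near the end nearer the robot. Starts flat on the ledge between the rails, partly under the shelf: too thin and closely railed to be gripped there. Origin: centre of its underside; x points to the end away from the robot, z up
- plate_near (a point): middle of the plate's near end (the end with the stripe), on the underside
- ledge: fixed pale wooden ledge: deck 170 mm deep (its x), 160 mm wide (its y), top 70 mm above the bench, front edge at x = -85 mm. Two rails 6 mm high, 5 mm thick, run from front to back, inner faces 34 mm either side of the middle. Origin: bench level under the deck's centre; x points away from the robot (yaw up to 15 degrees), z up
- ledge_edge (a point): middle of the deck's front edge, at the height of the deck's top; in front of the edge, below the deck, it is free down to the bench
- ledge_shelf (a point): middle of the lower front edge of the white shelf over the deck: 35 mm behind the deck's front edge and 62 mm above the deck. Shelf 75 mm deep, 160 mm wide, 18 mm thick, on two side posts, with fixed jars on it up to 141 mm above the deck. A gripper pointing straight down does not fit over the plate here: lean it back towards the robot 30 to 45 degrees, tips under the shelf
- stand: fixed white ceramic firing block, 90 (its x) x 40 mm (its y), on a dark steel base 130 x 120 x 12 mm; flat top 70 mm above the bench. The centred plate overlaps the block 10 mm each side and 20 mm each end, so fingers at the plate's edges clear it. Origin: bench level under its centre; yaw up to 15 degrees
- stand_top (a point): centre of the block's top face
- cast: white plaster dental cast, a 50 x 50 x 15 mm base with a horseshoe of teeth to 29 mm high; loose bystander, origin under its centre
- brush: brush with a handle, 160 mm long, lying on the bench; loose bystander, origin under its middle
- puck: white milling disc, 98 mm across, 14 mm thick, lying flat; loose bystander, origin under its centre
- mug: blue cup, 70 mm across, 80 mm high; loose bystander, origin under its centre
- bin: open blue bin, 70 x 90 x 45 mm; loose bystander, origin under its centre
- jar: jar with orange cap, 60 mm across, 70 mm high; loose bystander, origin under its centre
- bottle: white bottle with red cap, 48 mm across, 130 mm high; loose bystander, origin under its centre
Things that resemble listed ones, but are neither listed nor needed, are in the scene too. There is more than one size of the stand; the one meant has the size given above.

How it is judged:
By the outcome, as a careful person would: the job done as asked, in the order asked, and still so for the second after the job is handed in, with the robot touching nothing.
It also fails if it takes over 72 s, if anything falls off the work surface, if the arm or the gripper's body presses on something with over 40 N, if the wrist force passes 120 N, or if a joint passes its speed limit or range.

## Working session

There is one attempt and no reset: what is moved stays moved. The work goes in short steps, each a Python script; the robot and the scene stay as the last script left them, time stands still between calls to the robot, and variables do not carry over. Pictures are saved under pics/ and viewed, about 8 in all and at most 12, crops included, and the job is handed in when it is done.

```bash
mkdir -p pics
python3 - <<'E'
from workcell import r, optics
import cv2, numpy as np
for n in("scene","top"):
    im,d=optics.get_image(n); cv2.imwrite(f"pics/{n}0.png",im[:,:,::-1]); np.save(f"pics/{n}0.npy",d)
    m=optics.camera_model(n); print(n,m)
print(r.read_state()); print(optics.camera_model("wrist"))
E
```

```text
scene {'K': array([[390.20781891,   0.        , 315.04986411],
       [  0.        , 390.20781891, 199.35009325],
       [  0.        ,   0.        ,   1.        ]]), 'R': array([[-0.42235685,  0.90642421, -0.00313771],
       [ 0.76285125,  0.3535838 , -0.54132843],
       [-0.48956376, -0.23102737, -0.84080538]]), 't': array([ 0.24664937, -0.42127972,  1.44093151])}
top {'K': array([[442.28546112,   0.        , 320.32645986],
       [  0.        , 442.28546112, 198.80584885],
       [  0.        ,   0.        ,   1.        ]]), 'R': array([[-2.50380260e-02, -9.99682118e-01, -2.95963821e-03],
       [-9.91766731e-01,  2.52114819e-02, -1.25551312e-01],
       [ 1.25586019e-01, -2.08286307e-04, -9.92082713e-01]]), 't': array([0.00482156, 0.60670867, 1.47604423])}
{'time_s': 0.1, 'joint_positions': array([-1.43000751e+00,  3.42630439e-01,  1.52489870e+00, -7.47370512e-06,
        1.27540379e+00, -1.46004085e-01]), 'dq': array([-1.01269135e-03, -1.62277786e-03, -2.63490594e-03, -3.56964187e-04,
       -2.34170440e-04, -9.17583893e-05]), 'tau': array([ 1.88869359e-03, -4.34445477e+01, -2
[... 202 characters left out ...]
 -6.70143425e-04]), 'contact_force': array([ 0.39072595, -0.75844809, -0.22681285]), 'torque': array([-0.04157986,  0.03107139,  0.00553222]), 'grip_width': 0.08539766848406903}
{'K': array([[357.68334753,   0.        , 322.0322451 ],
       [  0.        , 357.68334753, 198.44696407],
       [  0.        ,   0.        ,   1.        ]]), 'tool_from_camera': array([[-3.80756326e-04, -9.48696506e-01, -3.16187909e-01,
         8.01633273e-02],
       [ 9.99999900e-01, -2.87063371e-04, -3.42898219e-04,
         2.06224043e-04],
       [ 2.34540375e-04, -3.16188008e-01,  9.48696521e-01,
        -1.17806849e-01],
       [ 0.00000000e+00,  0.00000000e+00,  0.00000000e+00,
         1.00000000e+00]])}
```

View pics/scene0.png

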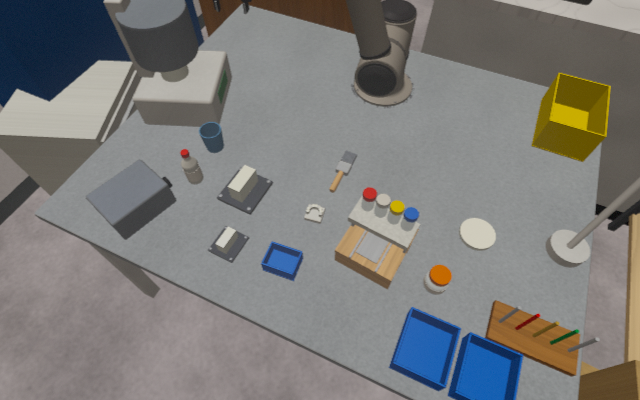

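View pics/top0.png

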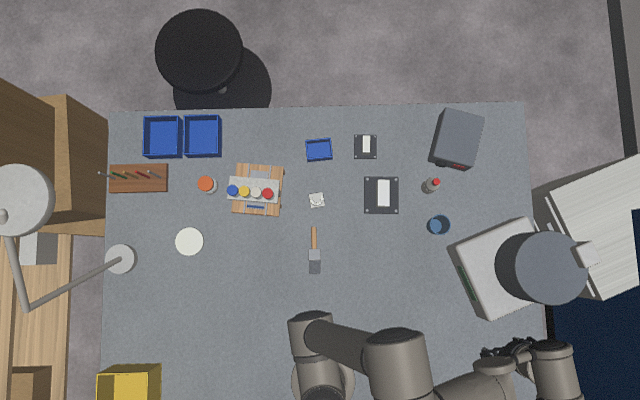

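The top picture shows the ledge, shelf and plate at (256,190), with the plate's blue stripe near (255,207) on the robot side. There are two candidate stands: the large one at (381,195) and the small one at (366,146). The tray at (140,178), the bins and the white disc at (189,241) are bystanders or lookalikes. Next I'll measure sizes.

```bash
cat > h.py <<'E'
import numpy as np, cv2
from workcell import r, command_gripper, optics
from scipy.spatial.transform import Rotation as Rn
def cloud(n):
    st=r.read_state(); im,d=optics.get_image(n); m=optics.camera_model(n)
    v,u=np.mgrid[:400,:640]; K=m["K"]
    P=np.stack([(u-K[0,2])/K[0,0]*d,(v-K[1,2])/K[1,1]*d,d],-1)
    if n=="wrist":
        T=m["tool_from_camera"]; P=P@T[:3,:3].T+T[:3,3]
        P=P@Rn.from_quat(st["eef_rot"]).as_matrix().T+st["eef_pos"]
    else: P=(P-m["t"])@m["R"]
    P[d==0]=np.nan
    return im,P
def rect(X):
    (c,s,a)=cv2.minAreaRect((X[:,:2]*1000).astype(np.float32)); return np.round(c,1),np.round(s,1),round(a,1)
# tool rotation: z = approach dir, y = jaw dir
def rot(z,y):
    z=np.array(z,float);z/=np.linalg.norm(z); y=np.array(y,float); y-=z*(y@z); y/=np.linalg.norm(y)
    return Rn.from_matrix(np.c_[np.cross(y,z),y,z]).as_quat()
E
python3 - <<'E'
from h import *
im,P=cloud("top"); hsv=cv2.cvtColor(im,cv2.COLOR_RGB2HSV)
for nm,(u0,u1,v0,v1) in dict(big=(360,402,172,218),small=(350,380,130,162),ledge=(224,290,158,220)).items():
    p=P[v0:v1,u0:u1].reshape(-1,3); 
    for lo,hi in((.008,.02),(.055,.082),(.125,.16)):
        q=p[(p[:,2]>lo)&(p[:,2]<hi)]
        if len(q)>20: print(nm,lo,len(q),np.median(q[:,2]).round(4),rect(q))
c=im[150:225,215:410]; cv2.imwrite("pics/crop1.png",cv2.resize(c,None,fx=4,fy=4,interpolation=cv2.INTER_CUBIC)[:,:,::-1])
E
```

```text
big 0.008 747 0.0124 (array([ 620.2, -222.5]), array([119.6, 129.9]), 87.3)
big 0.055 328 0.0693 (array([ 620.9, -222.5]), array([39.9, 90.5]), 87.6)
small 0.008 164 0.0099 (array([ 789.3, -176.8]), array([85.5, 97.6]), 88.2)
ledge 0.055 1307 0.0698 (array([642.5, 201.7]), array([162.3, 170.8]), 83.5)
ledge 0.125 753 0.1485 (array([630. , 202.6]), array([160.5,  76. ]), 83.5)
```

View pics/crop1.png

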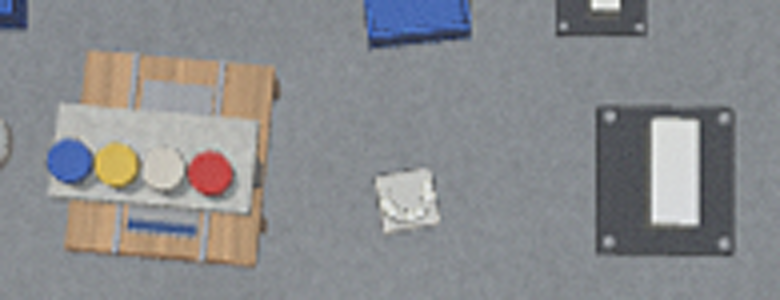

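The big stand has a 90.5 x 39.9 mm block on a 130 x 120 mm base, so it is the one meant. Its centre is (0.621, -0.2225) with yaw -2.5°. The small one's base is only about 98 x 86 mm. The ledge centre is (0.6425, 0.2017) with yaw -6.5°, and the shelf centre agrees with that. In the crop the stripe is at (162,226) and the plate's far end at (180,82). Next I'll check reachability with the camera on the robot side, then look from close by.

```bash
cat >> h.py <<'E'
yaw=np.radians(-6.5); LC=np.array([.6425,.2017,0]); ex=np.array([np.cos(yaw),np.sin(yaw),0]); ey=np.array([-ex[1],ex[0],0])
syaw=np.radians(-2.5); SC=np.array([.6207,-.2225,.07]); sx=np.array([np.cos(syaw),np.sin(syaw),0]); sy=np.array([-sx[1],sx[0],0])
UP=np.array([0,0,1.])
def L(x,y=0,z=0): return LC+x*ex+y*ey+z*UP      # ledge frame, z from bench
def loc(P): return np.stack([(P-LC)@ex,(P-LC)@ey,P[...,2]],-1)
def lean(deg,s=1,fx=None,fy=None):  # s=+1/-1 flips about tool z
    a=np.radians(deg); fx=ex if fx is None else fx; fy=ey if fy is None else fy
    return rot(np.sin(a)*fx-np.cos(a)*UP, s*fy)
E
python3 - <<'E'
from h import *
f=lambda q:None if q is None else q.round(2)
for s in(1,-1):
    q=lean(45,s); z=Rn.from_quat(q).as_matrix()[:,2]; print(s,"toolx",Rn.from_quat(q).as_matrix()[:,0].round(2))
    for x in(-.03,-.08): print(x,f(r.solve_ik(L(x,0,.081)-.025*z,q)))
    v=lean(0,s); print("grasp",f(r.solve_ik(L(-.105,0,.0735),v)),f(r.solve_ik(L(-.18,0,.09),v)))
    w=lean(0,s,sx,sy); print("place",f(r.solve_ik(SC-.045*sx+.005*UP,w)))
    print("view",f(r.solve_ik(L(-.20,0,.24),lean(20,s))),f(r.solve_ik(L(-.17,0,.22),lean(45,s))))
im,P=cloud("top"); Q=loc(P)
m=(abs(Q[...,0])<.085)&(abs(Q[...,1])<.08)&(abs(Q[...,2]-.072)<.008)
hsv=cv2.cvtColor(im,cv2.COLOR_RGB2HSV)
b=m&(hsv[...,0]>100)&(hsv[...,0]<130)&(hsv[...,1]>110); print("stripe",b.sum(),Q[b].min(0).round(4),Q[b].max(0).round(4))
g=m&(hsv[...,1]<45)&(abs(Q[...,1])<.031)&(Q[...,0]>.02); print("far grey",g.sum(),Q[g].min(0).round(4),Q[g].max(0).round(4))
E
```

```text
1 toolx [-0.7   0.08 -0.71]
-0.03 None
-0.08 None
grasp [ 0.25  0.64  1.59 -0.    0.92 -1.21] [ 0.3   0.52  1.76 -0.    0.86 -1.16]
place [-0.49  0.69  1.47 -0.    0.98 -2.02]
view [ 0.41  0.18  1.85 -0.24  0.82 -0.91] None
-1 toolx [ 0.7  -0.08  0.71]
-0.03 None
-0.08 None
grasp [ 0.25  0.64  1.59 -0.    0.92  1.93] [ 0.3   0.52  1.76 -0.    0.86  1.98]
place [-0.49  0.69  1.47 -0.    0.98  1.12]
view [ 0.41  0.18  1.85 -0.24  0.82  2.24] None
stripe 20 [-0.0633 -0.0278  0.066 ] [-0.0588  0.026   0.0787]
far grey 134 [ 0.0375 -0.0302  0.0652] [0.0844 0.0296 0.08  ]
```

Run:
```python
from h import *
f=lambda q:None if q is None else q.round(2)
for s in(1,-1):
  for rad in(0,1):
   for d in(30,33,36,39,42):
    out=[]
    for x in(-.02,-.03,-.04,-.06,-.08):
        p=L(x,0,.081); fx=ex; fy=ey
        if rad: fx=p*[1,1,0]; fx/=np.linalg.norm(fx); fy=np.array([-fx[1],fx[0],0])
        q=lean(d,s,fx,fy); z=Rn.from_quat(q).as_matrix()[:,2]; j=r.solve_ik(p-.025*z,q); out.append(0 if j is None else 1)
    print(s,rad,d,out, f(j))
```

```text
1 0 30 [1, 1, 1, 1, 1] [ 0.35  0.5   1.91 -0.74  0.33 -0.45]
1 0 33 [1, 1, 1, 1, 0] None
1 0 36 [0, 0, 0, 0, 0] None
1 0 39 [0, 0, 0, 0, 0] None
1 0 42 [0, 0, 0, 0, 0] None
1 1 30 [0, 0, 0, 0, 0] None
1 1 33 [0, 0, 0, 0, 0] None
1 1 36 [0, 0, 0, 0, 0] None
1 1 39 [0, 0, 0, 0, 0] None
1 1 42 [0, 0, 0, 0, 0] None
-1 0 30 [1, 1, 1, 1, 1] [ 0.35  0.5   1.91 -0.74  0.33  2.69]
-1 0 33 [1, 1, 1, 1, 0] None
-1 0 36 [0, 0, 0, 0, 0] None
-1 0 39 [0, 0, 0, 0, 0] None
-1 0 42 [0, 0, 0, 0, 0] None
-1 1 30 [0, 0, 0, 0, 0] None
-1 1 33 [0, 0, 0, 0, 0] None
-1 1 36 [0, 0, 0, 0, 0] None
-1 1 39 [0, 0, 0, 0, 0] None
-1 1 42 [0, 0, 0, 0, 0] None
```

Run:
```python
from h import *
for s in(1,-1):
 for az in(-6.5,-14,-20,-28):
  for d in(31,33,36,40,44):
    out=[]
    a=np.radians(az); fx=np.array([np.cos(a),np.sin(a),0]); fy=np.array([-fx[1],fx[0],0])
    for x in(-.03,-.05,-.065,-.075):
        q=lean(d,s,fx,fy); z=Rn.from_quat(q).as_matrix()[:,2]; j=r.solve_ik(L(x,0,.081)-.025*z,q); out.append(0 if j is None else j.round(2)[3:5].tolist())
    print(s,az,d,out)
st=r.read_state()
```

```text
1 -6.5 31 [[-0.67, 0.34], [-0.73, 0.33], [-0.78, 0.33], [-0.81, 0.32]]
1 -6.5 33 [[-0.83, 0.31], [-0.9, 0.31], [-0.95, 0.3], [-0.98, 0.3]]
1 -6.5 36 [0, 0, 0, 0]
1 -6.5 40 [0, 0, 0, 0]
1 -6.5 44 [0, 0, 0, 0]
1 -14 31 [[-0.74, 0.44], [-0.79, 0.43], [-0.82, 0.42], [-0.84, 0.42]]
1 -14 33 [[-0.87, 0.41], [-0.91, 0.41], [-0.95, 0.41], [-0.97, 0.41]]
1 -14 36 [0, 0, 0, 0]
1 -14 40 [0, 0, 0, 0]
1 -14 44 [0, 0, 0, 0]
1 -20 31 [[-0.76, 0.51], [-0.8, 0.51], [-0.82, 0.5], [-0.84, 0.5]]
1 -20 33 [[-0.86, 0.5], [-0.9, 0.49], [-0.93, 0.49], [-0.95, 0.49]]
1 -20 36 [0, 0, 0, 0]
1 -20 40 [0, 0, 0, 0]
1 -20 44 [0, 0, 0, 0]
1 -28 31 [[-0.76, 0.62], [-0.78, 0.61], [-0.8, 0.61], [-0.81, 0.6]]
1 -28 33 [[-0.84, 0.61], [-0.87, 0.61], [-0.88, 0.6], [-0.9, 0.6]]
1 -28 36 [[-0.97, 0.61], [-0.99, 0.6], 0, 0]
1 -28 40 [0, 0, 0, 0]
1 -28 44 [0, 0, 0, 0]
-1 -6.5 31 [[-0.67, 0.34], [-0.73, 0.33], [-0.78, 0.33], [-0.81, 0.32]]
-1 -6.5 33 [[-0.83, 0.31], [-0.9, 0.31], [-0.95, 0.3], [-0.98, 0.3]]
-1 -6.5 36 [0, 0, 0, 0]
-1 -6.5 40 [0, 0, 0, 0]
-1 -6.5 44 [0, 0, 0, 0]
-1 -14 31 [[-0.74, 0.44], [-0.79, 0.43], [-0.82, 0.42], [-0.84, 0.42]]
-1 -14 33 [[-0.87, 0.41], [-0.91, 0.41], [-0.95, 0.41], [-0.97, 0.41]]
-1 -14 36 [0, 0, 0, 0]
-1 -14 40 [0, 0, 0, 0]
-1 -14 44 [0, 0, 0, 0]
-1 -20 31 [[-0.76, 0.51], [-0.8, 0.51], [-0.82, 0.5], [-0.84, 0.5]]
-1 -20 33 [[-0.86, 0.5], [-0.9, 0.49], 0, 0]
-1 -20 36 [0, 0, 0, 0]
-1 -20 40 [0, 0, 0, 0]
-1 -20 44 [0, 0, 0, 0]
-1 -28 31 [[-0.76, 0.62], [-0.78, 0.61], 0, 0]
-1 -28 33 [0, 0, [-0.88, 0.6], [-0.9, 0.6]]
-1 -28 36 [[-0.97, 0.61], [-0.99, 0.6], 0, 0]
-1 -28 40 [0, 0, 0, 0]
-1 -28 44 [0, 0, 0, 0]
```

Run:
```python
from h import *
command_gripper(0.0,40)
r.reach(L(-.22,0,.26),lean(20)); r.hold(.2)
im,P=cloud("wrist"); Q=loc(P); np.save("pics/w1.npy",Q); cv2.imwrite("pics/w1.png",im[:,:,::-1])
hsv=cv2.cvtColor(im,cv2.COLOR_RGB2HSV)
m=(abs(Q[...,0])<.1)&(abs(Q[...,1])<.06)&(abs(Q[...,2]-.072)<.01)
b=m&(hsv[...,0]>100)&(hsv[...,0]<130)&(hsv[...,1]>110); print("stripe",b.sum(),Q[b].min(0).round(4),Q[b].max(0).round(4),rect(Q[b]))
s=r.read_state(); print(s["time_s"],s["eef_pos"],s["contact_force"],r.tip_extent,s["grip_width"])
```

```text
stripe 207 [-0.0663 -0.0257  0.0709] [-0.0589  0.0288  0.0747] (array([-62.6,   1.5]), array([54.5,  7.3]), 89.9)
3.9667 [0.4240998  0.22632075 0.25995855] [ 0.64404404 -0.81535492 -0.39149653] 0.025 0.00028141259242526264
```

View pics/w1.png

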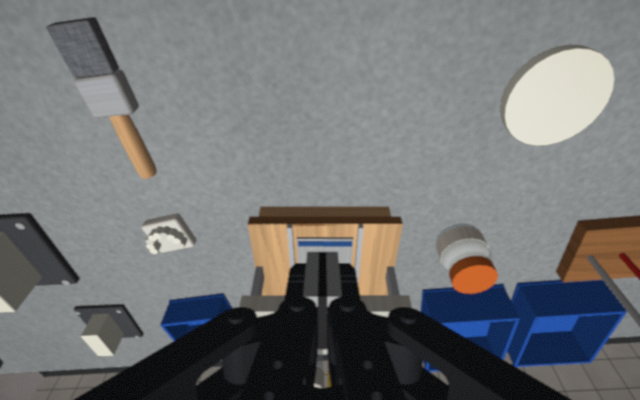

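The wrist view shows the ledge front at row 222, the plate's near end at about (325,238) and the stripe at (325,243), with open space in front. I'll measure the edges precisely.

```bash
cat >> h.py <<'E'
def edges(im,Q):
    # along ledge-local y bands on the deck: grey (plate) pixels and deck extent
    hsv=cv2.cvtColor(im,cv2.COLOR_RGB2HSV); on=(abs(Q[...,2]-.0715)<.006)&(Q[...,0]<-.03)&(Q[...,0]>-.16)
    wood=on&(hsv[...,0]<25)&(hsv[...,1]>60)&(abs(Q[...,1])<.075)&(abs(Q[...,1])>.045)
    plate=on&((hsv[...,1]<60)|((hsv[...,0]>95)&(hsv[...,0]<135)))&(abs(Q[...,1]-.0015)<.02)
    blue=on&(hsv[...,0]>100)&(hsv[...,0]<130)&(hsv[...,1]>110)
    p=lambda m:(m.sum(),np.percentile(Q[m][:,0],[0,1,3]).round(4)) if m.sum() else 0
    print("deck front",p(wood),"plate near",p(plate),"z",np.median(Q[plate][:,2]).round(4) if plate.sum() else 0,"stripe",rect(Q[blue]) if blue.sum()>5 else 0)
E
python3 - <<'E'
from h import *
Q=np.load("pics/w1.npy"); im=cv2.imread("pics/w1.png")[:,:,::-1].copy(); edges(im,Q)
for v in range(214,256,3): print(v,im[v,325],Q[v,325].round(4),im[v,280],Q[v,280].round(4))
E
```

```text
deck front (np.int64(2287), array([-0.0896, -0.0886, -0.0883])) plate near (np.int64(568), array([-0.0713, -0.0703, -0.0695])) z 0.073 stripe (array([-62.6,   1.5]), array([54.5,  7.3]), 89.9)
214 [83 65 45] [-0.0536  0.0024  0.0147] [85 65 46] [-0.0544 -0.0519  0.0155]
217 [62 43 29] [-0.0879  0.002   0.0593] [60 41 26] [-0.0887 -0.0453  0.0602]
220 [56 35 22] [-0.0883  0.002   0.0645] [53 34 19] [-0.0885 -0.0449  0.0646]
223 [106  80  54] [-0.0874  0.0019  0.0681] [111  86  59] [-0.0877 -0.0446  0.0684]
226 [206 162 115] [-0.0845  0.0019  0.0696] [211 169 121] [-0.0849 -0.0446  0.07  ]
229 [219 174 125] [-0.0802  0.002   0.0695] [209 166 119] [-0.0802 -0.045   0.0695]
232 [217 173 124] [-0.076   0.002   0.0697] [206 166 120] [-0.0765 -0.0452  0.0702]
235 [214 171 124] [-0.0733  0.002   0.0713] [202 162 117] [-0.0706 -0.0458  0.0685]
238 [113 113 111] [-0.0693  0.002   0.0718] [197 156 112] [-0.0664 -0.0461  0.0688]
241 [104 119 148] [-0.0668  0.002   0.0737] [196 157 113] [-0.063  -0.0463  0.0699]
244 [ 43  78 132] [-0.0618  0.002   0.0732] [195 156 112] [-0.0584 -0.0466  0.0698]
247 [150 154 160] [-0.0565  0.002   0.0726] [198 158 113] [-0.054  -0.0469  0.07  ]
250 [157 157 159] [-0.0522  0.0021  0.0728] [199 158 114] [-0.0488 -0.0474  0.0696]
253 [34 36 35] [-0.2249  0.0004  0.2386] [205 164 118] [-0.0439 -0.0477  0.0694]
```

```bash
cat >> h.py <<'E'
q31=lean(31); z31=Rn.from_quat(q31).as_matrix()[:,2]
def tip(x,z,y=.0015): return L(x,y,z)-.025*z31     # TCP for the tip centre at local x, height z
def F(): return r.read_state()["contact_force"].round(1)
def zt():  # present tip-centre (local)
    s=r.read_state(); return loc(s["eef_pos"]+.025*Rn.from_quat(s["eef_rot"]).as_matrix()[:,2])
def stroke(x0,dx):
    r.move_straight(tip(x0,.092),q31,.08); r.hold(.2); f0=F()
    hit=r.move_straight(tip(x0,.068),None,.02,12); print("press",hit,zt().round(4),f0,F())
    if not hit: return
    x,_,z=zt(); n=max(1,round(dx/.009))
    for i in range(1,n+1):
        r.move_straight(tip(x0-dx*i/n,z),None,.04)
        f=F()-f0; print(i,f.round(1),zt().round(4))
        if f[2]<6: z-=.0008
        elif f[2]>20: z+=.0006
    r.move_straight(tip(x0-dx,z+.02),None,.08)
E
python3 - <<'E'
from h import *
r.reach(tip(-.044,.092)-.075*z31,q31)
stroke(-.044,.027)
r.move_straight(tip(-.044-.027,.11)-.09*z31,q31,.2); r.hold(.15)
im,P=cloud("wrist"); Q=loc(P); edges(im,Q); cv2.imwrite("pics/w2.png",im[:,:,::-1]); print(r.read_state()["time_s"])
E
```

```text
press True [-0.0431  0.002   0.077 ] [-0.9 -0.4  0.1] [ 1.3 -0.   4.6]
1 [0.3 1.4 2.5] [-0.0534  0.0015  0.077 ]
2 [-1.1  0.8  6.7] [-0.0618  0.0019  0.0769]
3 [-1.2  0.7  7.9] [-0.0711  0.0018  0.0769]
deck front (np.int64(4289), array([-0.0892, -0.0886, -0.0882])) plate near (np.int64(2798), array([-0.0893, -0.0883, -0.0878])) z 0.073 stripe (array([-81. ,   2.5]), array([56. ,  8.3]), 88.2)
9.0917
```

View pics/w2.png

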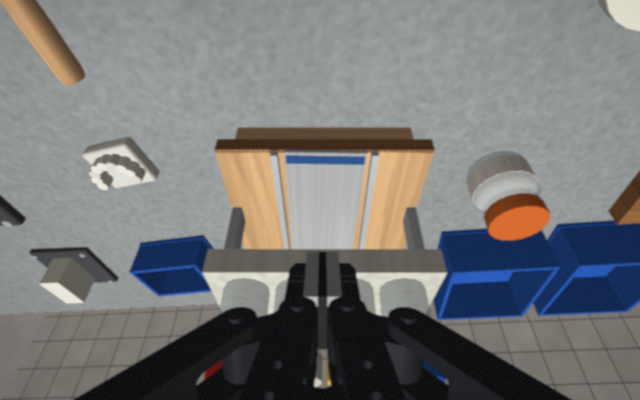

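The plate has slid about 18 mm and its near end, at (325,155), is now flush with the front edge. About 40 mm remain. I'll repeat with slightly more pressure.

```bash
sed -i 's/x,_,z=zt(); n=/x,_,z=zt(); z-=.0008; n=/' h.py
python3 - <<'E'
from h import *
def look(x):
    r.move_straight(tip(x,.11)-.09*z31,q31,.2); r.hold(.15)
    im,P=cloud("wrist"); Q=loc(P); edges(im,Q); cv2.imwrite("pics/w3.png",im[:,:,::-1]); print(r.read_state()["time_s"]); return im,Q
r.move_straight(tip(-.044,.095)-.04*z31,q31,.2)
stroke(-.044,.027)
look(-.07)
E
```

```text
press True [-0.043   0.0019  0.077 ] [ 0.1 -1.   0.1] [ 0.4 -0.   4.3]
1 [-1.2  2.5  7. ] [-0.0533  0.0018  0.0769]
2 [-1.8  1.3  7.1] [-0.0625  0.0018  0.0769]
3 [-2.6  2.   8.3] [-0.0716  0.0018  0.0769]
deck front (np.int64(4336), array([-0.0893, -0.0886, -0.0883])) plate near (np.int64(4669), array([-0.1166, -0.1158, -0.1153])) z 0.073 stripe (array([-108.8,    2.8]), array([56.5,  8.2]), 88.7)
13.7
```

Run:
```python
from h import *
r.move_straight(tip(-.052,.095)-.04*z31,q31,.2)
stroke(-.052,.0135)
r.move_straight(tip(-.07,.11)-.09*z31,q31,.2); r.hold(.15)
im,P=cloud("wrist"); Q=loc(P); edges(im,Q); cv2.imwrite("pics/w3.png",im[:,:,::-1]); print(r.read_state()["time_s"])
hsv=cv2.cvtColor(im,cv2.COLOR_RGB2HSV)
m=(Q[...,0]<-.095)&(abs(Q[...,2]-.072)<.006)&(abs(Q[...,1])<.05); print("overhang",Q[m].min(0).round(4),Q[m].max(0).round(4),rect(Q[m]))
```

```text
press True [-0.051   0.0019  0.077 ] [ 0.1 -0.1 -0.7] [-0.  -0.3  4. ]
1 [-1.7  0.7  7.1] [-0.0587  0.0019  0.0769]
2 [-1.7  0.   8.5] [-0.0657  0.0018  0.0769]
deck front (np.int64(4310), array([-0.0892, -0.0886, -0.0882])) plate near (np.int64(5674), array([-0.1291, -0.128 , -0.1274])) z 0.073 stripe (array([-120.9,    3.4]), array([56.6,  8. ]), 87.8)
17.8083
overhang [-0.1292 -0.0268  0.0695] [-0.095   0.0339  0.0748] (array([-112. ,    3.5]), array([60.5, 34.2]), 89.5)
```

View pics/w3.png

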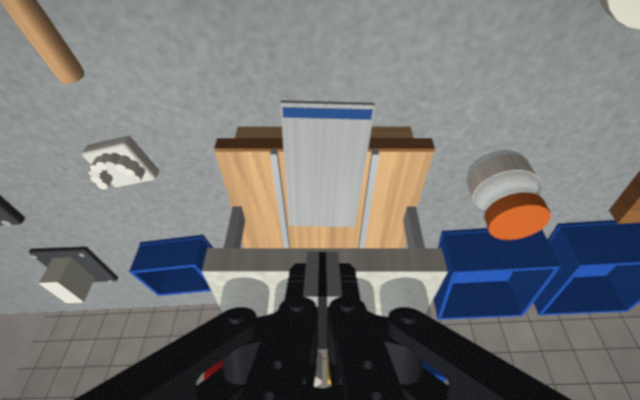

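The overhang is now about 39.5 mm: near end at row 103, ledge front at row 140. The plate is straight and still between the rails. I'll grasp the overhanging end by its sides with the tool vertical, lift a little and draw it clear.

```bash
cat >> h.py <<'E'
qv=lean(0)
def platefit(tag):
    # plate pose in the tool frame from the wrist view: edges of the part seen on the robot side of the fingers
    s=r.read_state(); im,P=cloud("wrist"); cv2.imwrite(f"pics/{tag}.png",im[:,:,::-1])
    T=(P-s["eef_pos"])@Rn.from_quat(s["eef_rot"]).as_matrix()
    np.save(f"pics/{tag}.npy",T); return im,T,s
E
python3 - <<'E'
from h import *
command_gripper(.085,50)
r.reach(L(-.110,.0035,.16),qv); r.hold(.2); f0=F()
print("hit",r.move_straight(L(-.110,.0035,.0755),None,.08,15),F()-f0)
command_gripper(0,50); r.hold(.2)
s=r.read_state(); print(s["grip_width"],F()-f0,s["time_s"],loc(s["eef_pos"]))
if .055<s["grip_width"]<.066:
    r.move_straight(L(-.110,.0035,.084),None,.04); r.hold(.2); print(F()-f0)
    platefit("w4")
E
```

```text
hit False [-0.3 -0.4  0.7]
0.05826210607111992 [-0.9 -0.3  4.8] 21.1667 [-0.10973902  0.00361633  0.07604325]
[-0.  0. -2.]
```

View pics/w4.png

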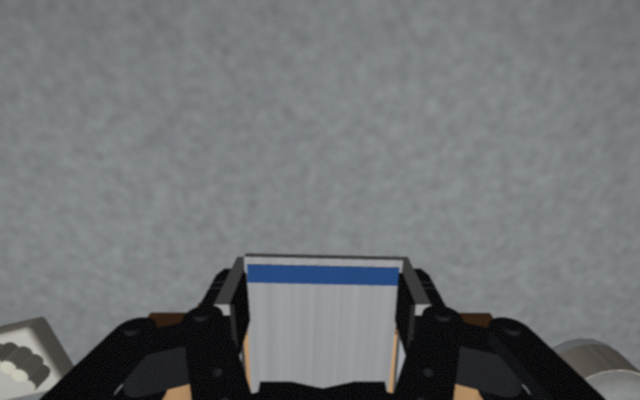

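The plate is held between the pads, with its near end at row 256 and the stripe at row 274, and the 2 N load matches its weight. I'll measure its pose in the tool frame, then draw it clear.

```bash
cat >> h.py <<'E'
def report(im,T):
    m=(abs(T[...,1])<.026)&(abs(T[...,2]-.004)<.012)&(T[...,0]>-.01)&(T[...,0]<.03)&(np.arange(400)[:,None]>245)
    X=T[m]; A=np.c_[X[:,0],X[:,1],np.ones(len(X))]; c=np.linalg.lstsq(A,X[:,2],rcond=None)[0]
    hsv=cv2.cvtColor(im,cv2.COLOR_RGB2HSV); b=m&(hsv[...,0]>100)&(hsv[...,0]<130)&(hsv[...,1]>110); B=T[b]
    cy=[np.median(B[abs(B[:,1]-y)<.004][:,0]) for y in(-.02,0,.02)]
    print("n",len(X),"plane dz/dx,dz/dy,z0",c.round(4),"x near pct",np.percentile(X[:,0],[97,99,100]).round(4),"stripe x at y-20,0,20",np.round(cy,4),"stripe y",np.percentile(B[:,1],[0,1,99,100]).round(4))
E
python3 - <<'E'
from h import *
report(cv2.imread("pics/w4.png")[:,:,::-1].copy(),np.load("pics/w4.npy"))
r.move_straight(L(-.22,.0035,.086),None,.10); 
r.move_straight(L(-.22,.0035,.19),None,.12); r.hold(.2); print(F(),r.read_state()["grip_width"])
im,T,s=platefit("w5"); report(im,T); print(s["time_s"])
E
```

```text
n 8673 plane dz/dx,dz/dy,z0 [-0.012   0.0009  0.0035] x near pct [0.0179 0.0184 0.0193] stripe x at y-20,0,20 [0.0115 0.011  0.0103] stripe y [-0.026  -0.0254  0.0254  0.026 ]
[ 0.5 -0.5 -0.8] 0.058380727376764904
n 8666 plane dz/dx,dz/dy,z0 [-0.0115  0.0007  0.0035] x near pct [0.0179 0.0184 0.0193] stripe x at y-20,0,20 [0.0115 0.0109 0.0103] stripe y [-0.0259 -0.0253  0.0255  0.026 ]
24.25
```

Run:
```python
from h import *
r.reach(np.array([.47,-.03,.27]),lean(0,1,sx,sy)); r.hold(.25)
im,P=cloud("wrist"); cv2.imwrite("pics/w6.png",im[:,:,::-1])
d=P-SC; c=(abs(d[...,0])<.09)&(abs(d[...,1])<.09)
for lo,hi in((.008,.018),(.064,.078)):
    q=P[c&(P[...,2]>lo)&(P[...,2]<hi)]; print(len(q),np.median(q[:,2]).round(4),rect(q))
# plate and stand from the top camera
im,P=cloud("top"); cv2.imwrite("pics/t6.png",im[:,:,::-1]); print(r.read_state()["time_s"])
```

```text
3919 0.0119 (array([ 607.3, -219.3]), array([120.2, 111.4]), 87.9)
1735 0.0698 (array([ 600., -219.]), array([40.4, 57.3]), 87.5)
25.7167
```

View pics/w6.png

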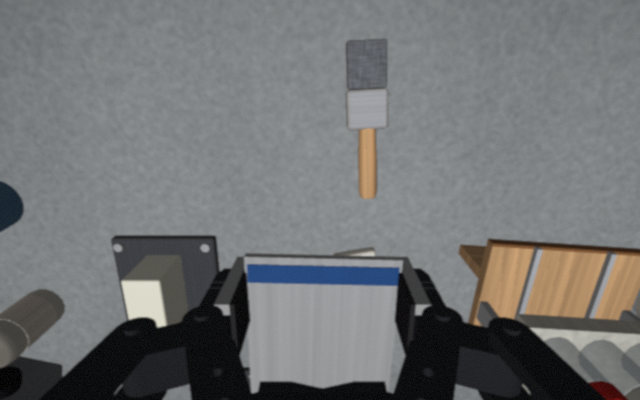

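The wrist view shows the stand at (150,290). Its near end and edges are visible, but the rest is hidden by a finger. From the edge that shows, the block centre is (0.6165, -0.2197) in the arm's frame. That is about 4 mm from the top camera's value, and the ledge showed a similar offset. I'll place relative to the wrist measurement and check after release.

Run:
```python
from h import *
C=np.array([.6170,-.2199,0]); q=lean(0,1,sx,sy); B=C-.0467*sx
at=lambda z:B+z*UP
r.reach(at(.20),q); r.move_straight(at(.095),None,.1); r.hold(.25); f0=F()
hit=r.move_straight(at(.0755),None,.02,5); s=r.read_state(); print("touch",hit,s["eef_pos"],F()-f0)
im,T,s=platefit("w7"); report(im,T)
r.hold(.2); command_gripper(.085); r.hold(.2); s=r.read_state(); print(s["grip_width"],F()-f0)
r.move_straight(at(.16),None,.08)
r.move_straight(at(.16)-.13*sx+.10*UP,q,.2); r.hold(.2)
im,P=cloud("wrist"); cv2.imwrite("pics/w8.png",im[:,:,::-1]); np.save("pics/w8.npy",P)
im2,P2=cloud("top"); cv2.imwrite("pics/t8.png",im2[:,:,::-1]); np.save("pics/t8.npy",P2)
for n,p in(("w",P),("t",P2)):
    d=p-SC; c=(abs(d[...,0])<.10)&(abs(d[...,1])<.09)
    for lo,hi in((.008,.018),(.066,.080)):
        g=p[c&(p[...,2]>lo)&(p[...,2]<hi)]; print(n,lo,len(g),np.median(g[:,2]).round(4),rect(g))
print(r.read_state()["time_s"])
```

```text
touch True [ 0.57020323 -0.21781597  0.07659281] [-0.8 -0.2  6.4]
n 8762 plane dz/dx,dz/dy,z0 [0.006  0.0002 0.0034] x near pct [0.018  0.0184 0.0193] stripe x at y-20,0,20 [0.0116 0.0111 0.0105] stripe y [-0.026  -0.0255  0.0255  0.026 ]
0.08522918516931645 [-1.   0.8  1.1]
w 0.008 5136 0.0118 (array([ 616., -220.]), array([120.3, 129.6]), 87.4)
w 0.066 5739 0.0729 (array([ 613. , -220.9]), array([ 60. , 124.2]), 86.0)
t 0.008 527 0.012 (array([ 615.5, -223.1]), array([171.2, 176.2]), 89.9)
t 0.066 668 0.0723 (array([ 619.1, -223.5]), array([ 60.5, 130.9]), 85.0)
32.2417
```

View pics/w8.png

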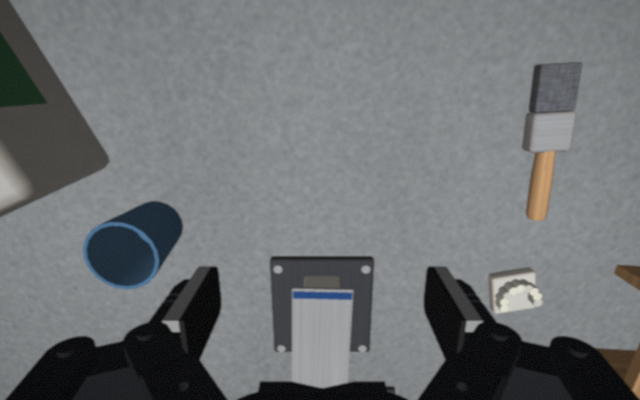

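The plate lies on the block with its near end and stripe at (322,294). In the top camera it shows 60.5 x 130.9 mm, centred within about 2 mm and about 2° off in yaw. I'll do a last check of flatness and the bystanders before handing in.

Run:
```python
from h import *
p=np.load("pics/w8.npy"); d=p-SC; X=p[(abs(d[...,0])<.07)&(abs(d[...,1])<.04)&(p[...,2]>.066)&(p[...,2]<.08)]
print("plane",np.linalg.lstsq(np.c_[X[:,:2]-SC[:2],np.ones(len(X))],X[:,2],rcond=None)[0].round(4))
a=cv2.imread("pics/top0.png"); b=cv2.imread("pics/t8.png"); cv2.imwrite("pics/cmp.png",np.vstack([a[90:290,90:480],b[90:290,90:480]]))
```

```text
plane [-0.0019 -0.0003  0.0729]
```

View pics/cmp.png

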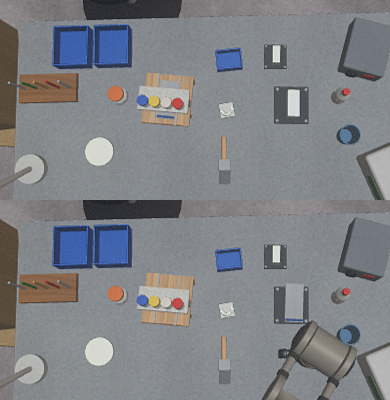

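The before/after comparison shows every bystander unmoved, and the plate level on the block at (290,302) with a slope under 0.2 %. Handing in.

Run:
```python
from h import *
print(F(),r.read_state()["time_s"]); r.finish_job()
```

```text
[0.  0.5 0.2] 32.2417
the job is handed in; nothing more can be done
```

The plate is on the white firing block, released and lying flat. The job was handed in at 32.2 s with the robot touching nothing.

- **Slide:** With the gripper shut and leaned 31°, I pressed lightly and dragged the plate out in three strokes. The final overhang measured about 39.5 mm.
- **Transfer:** I pinched the overhanging end by its sides (58 mm grip reading), lifted it 8 mm and drew it clear of the shelf. I then lowered it until it touched the block at about 6 N and let go.
- **Last checks:** The top camera put the plate's centre within about 2 mm of the block's centre. The plate's slope was under 0.2 %, and the before/after comparison showed no bystander moved.
- **Disagreements and leftovers:** The plate sits about 1.5–2.5° off the block's lengthwise direction; I left that rather than grip it again. The wrist and top cameras also disagreed by 3–4 mm on absolute positions, so I placed using the wrist view. The wrist view after release cut off the plate's far end, so the centring figure rests on the top camera alone.

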